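# Empty the tray of spent batteries into the collection station

### The arm

A 6-joint arm with a two-finger parallel gripper is mounted at the origin on the work surface. World frame = base frame: x ahead of the robot, y to its left, z up, the work surface at z = 0. Lengths are in m, angles in rad, forces in N, time in s.
With the tool pointing down it reaches from about 0.35 to 0.8 m from the base axis. Payload 7.3 kg.
Tool frame: the origin (TCP) lies between the finger pads; the fingertips stand 14 mm ahead of it and the grasp point (between the pads) lies 5 mm behind it (robot.tip_reach is the distance from the TCP to the fingertips, in m); y points along the fingers, x is the direction in which the jaws open and shut, and the axes are right-handed (so a half turn about y gives the same grasp; the last joint's range is limited). The gripper opens to 85 mm and grips with 20 to 120 N. Pads are 22 mm wide; open, the fingers measure 114 mm over their backs; the gripper's body (76 mm by 85 mm) begins 54 mm behind the grasp point. The pads swing forward as they close: fully open they stand 13 mm farther back than shut.
Start: joints at [-1.388, 0.342, 1.524, -0, 1.275, -0.146], TCP at [0.17, -0.497, 0.245] pointing down, gripper open.
Joint ranges: [-2.53, 2.53], [-0.77, 2.02], [0.04, 2.7], [-1, 4.14], [0.28, 2.66], [-3.11, 3.11]. Speed limits (rad/s): [2.57, 2.57, 3.14, 3.14, 3.14, 3.14].

### API

Orientations are given as a unit quaternion [w, x, y, z].
In Python, from plant import robot gives the robot as it stands.
- The arm moves only by the tool arm_command, never from a script. Its argument "rows" is one flat list of numbers, 4 for each row, row after row: the shift along the tool's x, y, z in cm, then the turn about the tool's y in rad. A call has exactly 8 rows; each row is the pose to reach, as a shift and turn from the pose commanded when the call began, along the tool's axes at that moment; what a row does not reach only later rows make up. A row lasts 1/8 s, in which the tool goes at most 62.5 mm and 10.7 degrees, less where a joint would pass 70% of its speed; a pose out of reach is approached as far as the arm can. A call with a gripper value outside its range is refused whole. "jaw" is the closure, from 0 (fully open) to 1 (shut), set as the call begins (left out, the last holds). The fingers move at their own pace and stop on an object; "newtons" is the grip in N (left out, the last holds). Time passes only in rows, so rows that repeat a pose let the fingers close, or fill a call up. It gives the time, the measured TCP pose, the force and the opening at its end, in the units of the state.
- robot.sense(): the state, without advancing time (a new reading comes with each control period).
- robot.grab_frame(name): name is "scene" or "top" or "wrist"; returns a dict with "image" (480x640x3 uint8, red, green, blue), "intrinsics" (3x3 intrinsics, pixels), "rvec" (rotation vector, rad) and "tvec" (3), from world to camera coordinates, as OpenCV has them. Camera axes: x right, y down, z forward; pixel columns grow to the right and rows downward; lengths in m; the calibration is good to about 2 mm. A picture is of the moment at which its call begins. There is no depth.
- robot.finish_job(): hands the job in, once; it reports no verdict.
The state is a dict: "time_s": time; "qpos": joint angles; "qvel": joint speeds; "tau": joint torques, N m; "tool_pos": TCP position; "orientation": TCP orientation; "contact_force": force on the tool from outside, world axes, zero at the start; "wrist_torque": the same for the moment, N m; "finger_gap": finger opening in m.
Only numpy, scipy, OpenCV 4.12 (cv2) and the standard library are available. Lean on these libraries where they do the work, as an engineer would, in place of code of your own. Each camera call takes 0.05 s, during which the arm holds its last target.

### The job

The clear collection drawer of the battery station has been left pulled out: slide it fully home under the hopper's spout first. Then pick up the scoop tray of spent batteries and tip it over the hopper so that all three drop through into the drawer. Stand the empty tray upright on the desk again, and leave the other things on the desk where they are.

Things in the scene. Friction and masses are not known exactly. Their poses are not given: they have to be found in the camera images.
- station: Battery collection station, grey painted steel, fixed to the desk; its place and yaw vary. 200 mm deep (its x from -90 to +110), 200 wide, 185 high. Origin: on the desk under the spout's centre; x points to its back (away from the drawer's handle), y to its left, z up. Four posts carry the hopper; below it the drawer slides along x.
- hopper (a point): Centre of the hopper's open mouth at rim height, 185 mm over the desk, 20 mm behind the station's origin along x. Axes as the station's. The mouth is 150 mm long in x and 180 mm wide in y, with a 9 mm flange outside the side and back rims. The front panel is upright; back and sides slope down over 65 mm to the spout.
- spout (a point): Centre of the spout's lower opening, 110 x 110 mm, 100 mm over the desk on the station's z axis; 16 mm above the rim of the drawer.
- drawer (a joint): How far the drawer is pulled out, in m: 0 = fully home against its rear stop, under the spout; up to 0.13. It slides along the station's x (pulled out towards -x, pushed home towards +x), with about 2.5 N of friction, and stays where it is left.
- drawer_handle (a point): Middle of the drawer's handle: a round steel bar, 11 mm thick, 90 mm long along the station's y, 35 mm in front of the drawer's face, its centre 66 mm over the desk; moves with the drawer. Axes as the station's. With the drawer home the bar is 47 mm in front of the hopper's front panel (which spans 100 to 185 mm over the desk).
- drawer_in (a point): Centre of the drawer's inner floor, 17 mm over the desk; moves with the drawer. Axes as the station's. The drawer is a clear plastic open box, inside 130 x 130 mm and 67 mm deep, walls 3 mm, rim 84 to 87 mm over the desk.
- tray: Aluminium scoop tray, loose, about 0.2 kg empty, on the desk with three batteries in it. Origin: underside, under the middle of the flat floor; x to the pouring mouth, y left, z up. 74 mm wide, walls 36 high. Flat floor 3 mm thick, x -53 to +53 mm; then a lip rising 20 degrees to the open mouth at x = 92. The batteries lie across it and roll out well beyond 20 degrees of dip (50 empties it).
- tray_handle (a point): Middle of the tray's black handle: a straight bar 18 mm wide (y), 24 mm high (z) and 68 mm long (x), from the rear wall backwards; this point is at x = -90, z = 34 mm of the tray. Axes as the tray's.
- tray_mouth (a point): Middle of the lower edge of the tray's open pouring mouth, at x = 92.5, z = 17.5 mm of the tray. Axes as the tray's.
- cell0: Spent D-size battery, a black cylinder with steel bands, 33 mm across and 61 mm long, about 0.1 kg; lies across the tray, nearest the handle. Origin: its centre; its own y runs along its length.
- cell1: Spent D-size battery, a black cylinder with steel bands, 33 mm across and 61 mm long, about 0.1 kg; lies across the tray, in the middle. Origin: its centre; its own y runs along its length.
- cell2: Spent D-size battery, a black cylinder with steel bands, 33 mm across and 61 mm long, about 0.1 kg; lies across the tray, nearest the mouth. Origin: its centre; its own y runs along its length.
- tape_dispenser: Bystander: black desk tape dispenser, 150 x 60 x 94 mm, long along its x. Origin: centre of its underside. It and the tray stand on opposite sides of the station; which is on which side varies.
- pen_cup: Bystander: dark steel pen cup with pens, 76 mm across, 95 mm high, pens to 155 mm. Origin: centre of its underside.
- stapler: Bystander: grey stapler, 140 x 36 x 54 mm, long along its x. Origin: centre of its underside.
Things that resemble listed ones, but are neither listed nor needed, are in the scene too. What is shaped like the cell1 but green is not meant. Leave any purple or red look-alike of the cell0 alone.

How it is judged:
On the way, in this order (a step that is already met when the one before it is completed fails the run):
1. the drawer is slid fully home under the spout (within 6 mm of its stop) (value of joint drawer below 0.006 m), for 0.2 s.
2. the tray is tipped by more than 17 degrees with its mouth over the hopper (within 120 mm of the mouth's centre, not lower than 40 mm under the rim) (angle between tray's own z axis and vertical above 0.3 rad and horizontal distance between tray_mouth and hopper below 0.12 m and z of tray_mouth in the frame of hopper above -0.04 m).
3. all three batteries are in the drawer (x of cell0 in the frame of drawer_in between -0.066 and 0.066 m and y of cell0 in the frame of drawer_in between -0.066 and 0.066 m and z of cell0 in the frame of drawer_in between 0 and 0.065 m and x of cell1 in the frame of drawer_in between -0.066 and 0.066 m and y of cell1 in the frame of drawer_in between -0.066 and 0.066 m and z of cell1 in the frame of drawer_in between 0 and 0.065 m and x of cell2 in the frame of drawer_in between -0.066 and 0.066 m and y of cell2 in the frame of drawer_in between -0.066 and 0.066 m and z of cell2 in the frame of drawer_in between 0 and 0.065 m and value of joint drawer below 0.006 m), for 0.2 s.
At the end, for the whole second after the job is handed in: The drawer is fully home (within 6 mm of its stop), all three batteries lie at rest inside it, below its rim, and the empty tray stands upright (within 6 degrees) and still on the desk (all of step 3 and height (world z) of tray below 0.008 m and angle between tray's own z axis and vertical below 0.1 rad and linear speed of tray below 0.03 m/s and linear speed of each of cell0, cell1, cell2 below 0.05 m/s); the robot touches nothing.
It fails at once if the tape dispenser is pushed or carried more than 30 mm from its place, or tipped over (distance of tape_dispenser from where it was at the start of the episode above 0.03 m or angle between tape_dispenser's own z axis and vertical above 0.5 rad).
It fails at once if the pen cup is pushed or carried more than 30 mm from its place, or tipped over (distance of pen_cup from where it was at the start of the episode above 0.03 m or angle between pen_cup's own z axis and vertical above 0.5 rad).
It fails at once if the stapler is pushed or carried more than 30 mm from its place, or tipped over (distance of stapler from where it was at the start of the episode above 0.03 m or angle between stapler's own z axis and vertical above 0.5 rad).
It also fails if it takes over 72 s, if anything falls off the work surface, if the arm or the gripper's body presses on something with over 40 N, if the wrist force passes 120 N, or if a joint passes its speed limit or range.

## Working session

There is one attempt and no reset: what is moved stays moved. The work goes in short steps, Python scripts to look and compute and a tool call to move; the robot and the scene stay as the last step left them, time stands still between calls to the robot, and variables do not carry over. Pictures are saved under pics/ and viewed, and the job is handed in when it is done.

Besides the shell and the picture viewer there is one more tool, called after "Call:" as name(argument=value, ...), one argument or row to a line, values as JSON. arm_command: Moves the arm, as the interface text tells. Its arguments: {"type":"object","properties":{"rows":{"type":"array","items":{"type":"number"}},"jaw":{"type":"number"},"newtons":{"type":"number"}},"required":["rows"]}

```bash
ls; mkdir -p pics; python3 - <<'E'
from plant import robot
import cv2
print(robot.sense())
for n in("scene","top","wrist"):
    f=robot.grab_frame(n); cv2.imwrite(f"pics/{n}0.png",f["image"][:,:,::-1]); print(n,f["intrinsics"].tolist(),f["rvec"],f["tvec"])
E
```

```text
pics
{'time_s': 0.0, 'qpos': array([-1.38803593e+00,  3.42736515e-01,  1.52504723e+00,  4.91221591e-06,
        1.27536103e+00, -1.45972810e-01]), 'qvel': array([-0.00103121, -0.00158708,  0.00043623, -0.00020668,  0.00103475,
        0.00020763]), 'tau': array([-1.57971110e-03, -4.33685338e+01, -2.46015179e+01, -2.58161881e-04,
        7.81375857e-03,  2.75367296e-05]), 'tool_pos': array([ 0.16945918, -0.4964963 ,  0.24460822]), 'orientation': array([ 0.5754564 , -0.57469236,  0.41184158, -0.41105368]), 'contact_force': array([ 0.32286193, -0.37267273,  0.05101591]), 'wrist_torque': array([-0.01265028,  0.00579459,  0.00094165]), 'finger_gap': 0.08517730523425394}
scene [[545.2784229602415, 0.0, 327.67268593490604], [0.0, 545.2784229602415, 236.90294218134494], [0.0, 0.0, 1.0]] [ 1.01289267  2.2611677  -1.23128508] [ 0.37306681 -0.08899658  1.56152917]
top [[565.963873579684, 0.0, 320.7227561055224], [0.0, 565.963873579684, 236.49601465739627], [0.0, 0.0, 1.0]] [ 2.19757268 -2.1732047   0.06463961] [-0.04578221  0.4864089   1.27612428]
wrist [[338.23363975136994, 0.0, 319.03941546250775], [0.0, 338.23363975136994, 235.9610524459176], [0.0, 0.0, 1.0]] [-2.35094279  1.68291714  0.25259144] [-0.52469247 -0.03655973  0.38053674]
```

View pics/scene0.png

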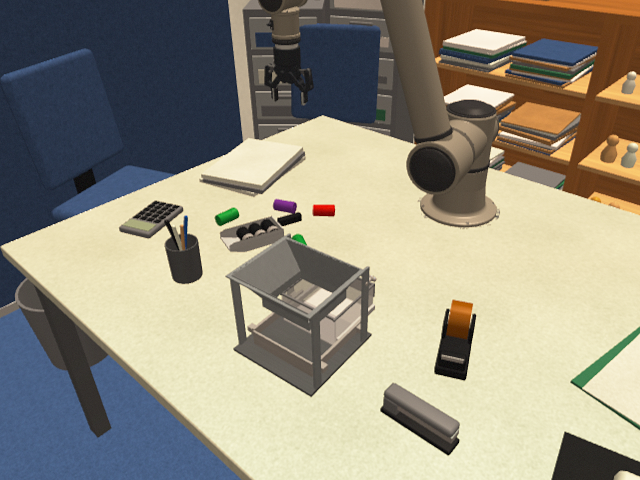

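View pics/top0.png

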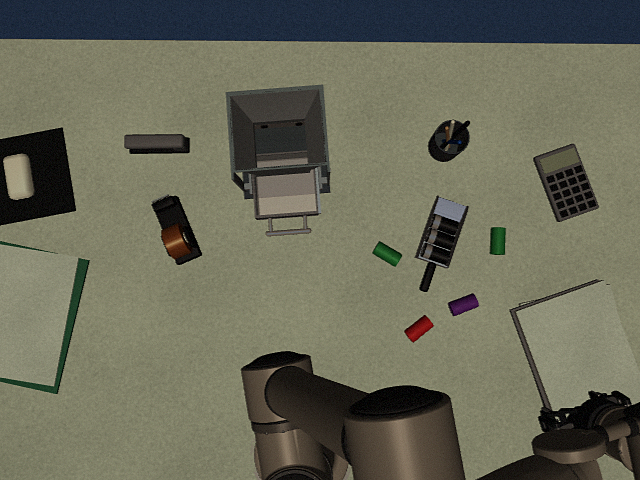

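View pics/wrist0.png

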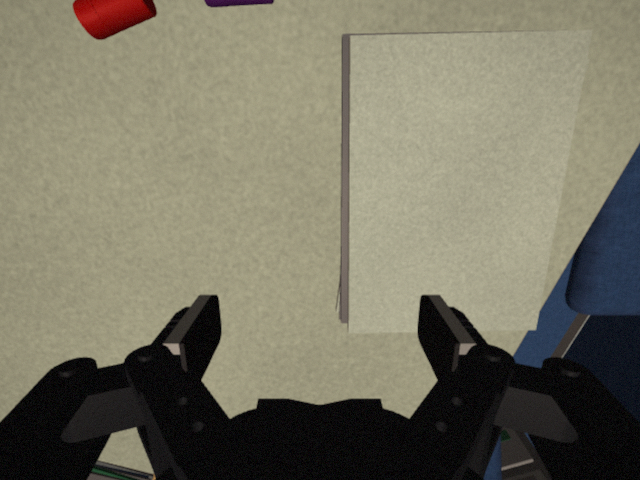

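```bash
cat > h.py <<'E'
import numpy as np,cv2
from plant import robot
from scipy.spatial.transform import Rotation as Ro
def cam(n):
    f=robot.grab_frame(n); f["R"]=cv2.Rodrigues(np.array(f["rvec"],float))[0]; return f
def ray(f,u,v):
    d=f["R"].T@np.linalg.inv(f["intrinsics"])@[u,v,1]; o=-f["R"].T@np.array(f["tvec"]).ravel(); return o,d
def onz(f,u,v,z):
    o,d=ray(f,u,v); return o+d*(z-o[2])/d[2]
def proj(f,p):
    return cv2.projectPoints(np.atleast_2d(np.array(p,float)),np.array(f["rvec"],float),np.array(f["tvec"],float),np.array(f["intrinsics"]),None)[0].reshape(-1,2)
def save(f,name,box=None,k=1):
    im=f["image"][:,:,::-1]
    if box: x0,y0,x1,y1=box; im=im[y0:y1,x0:x1]
    cv2.imwrite("pics/"+name+".png",cv2.resize(im,None,fx=k,fy=k,interpolation=cv2.INTER_CUBIC))
def toolR():
    q=robot.sense()["orientation"]; return Ro.from_quat([q[1],q[2],q[3],q[0]]).as_matrix()
E
python3 - <<'E'
from h import *
print(toolR().round(3))
f=cam("top"); save(f,"tA",(215,70,345,250),4.4/1.4); save(f,"tB",(370,180,520,310),4.5)
f=cam("scene"); save(f,"sA",(210,190,400,400),3.6*0.75)
save(f,"sB",(210,190,310,260),6)
E
```

```text
[[ 0.323 -0.     0.946]
 [-0.946  0.001  0.323]
 [-0.001 -1.     0.   ]]
```

View pics/tA.png

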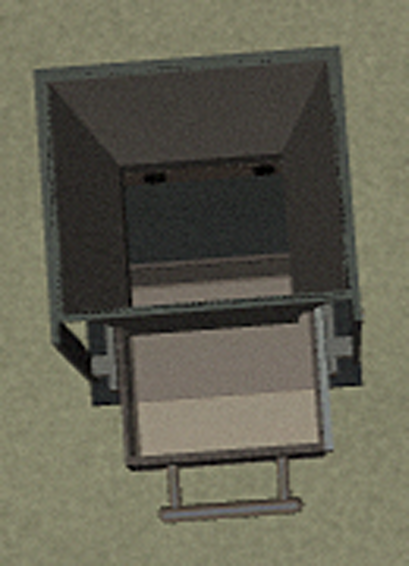

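View pics/tB.png

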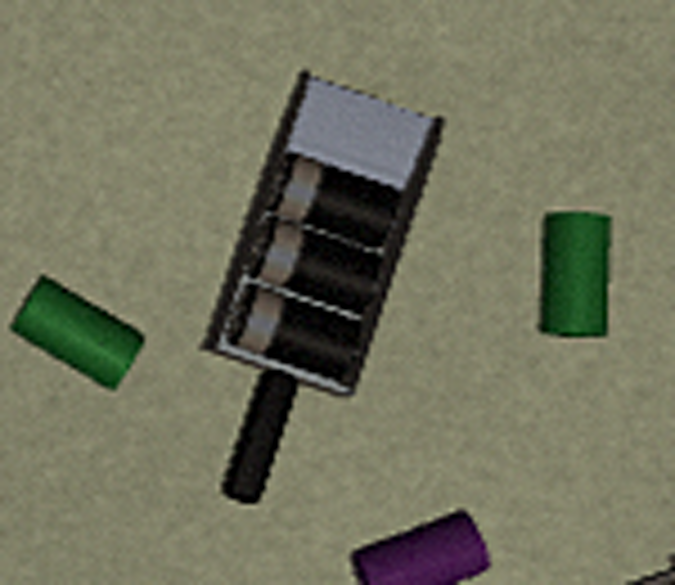

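View pics/sB.png

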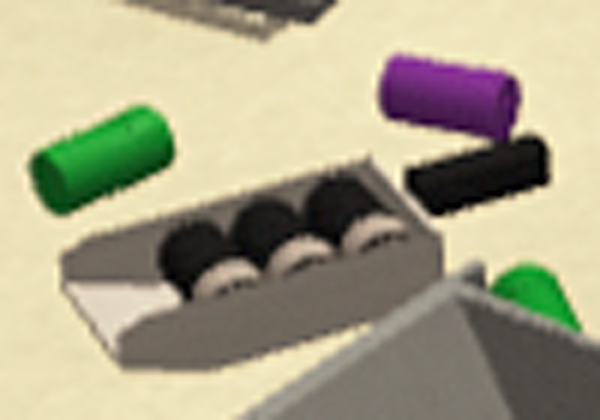

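```bash
python3 - <<'E'
from h import *
f=cam("top")
k=4.4/1.4
A=lambda u,v,z:onz(f,215+u/k,70+v/k,z)[:2]
B=lambda u,v,z:onz(f,370+u/4.5,180+v/4.5,z)[:2]
bl,br=A(35,70,.185),A(339,47,.185); print("back",bl,br,np.linalg.norm(br-bl))
fl,fr=A(50,320,.185),A(357,298,.185); print("front",fl,fr)
b1,b2=A(163,515,.066),A(300,505,.066);print("bar",b1,b2,np.linalg.norm(b1-b2),(b1+b2)/2)
for a,b in((br,bl),(fr,fl),(b2,b1)):
    d=b-a; print("yaw",np.degrees(np.arctan2(-d[0],d[1])))
d=(bl+br)/2-(fl+fr)/2; print("yaw sides",np.degrees(np.arctan2(d[1],d[0])),np.linalg.norm(d))
h1,h2=B(242,497,.046),B(278,375,.046);print("handle",h1,h2,np.linalg.norm(h1-h2),np.degrees(np.arctan2(*(h2-h1)[::-1])))
r1,r2=B(205,348,.036),B(350,393,.036);m1,m2=B(303,73,.036),B(442,120,.036)
print("rear",r1,r2,"mouth",m1,m2)
d=(m1+m2-r1-r2)/2;print(np.degrees(np.arctan2(d[1],d[0])),np.linalg.norm(d),np.linalg.norm(r1-r2),np.linalg.norm(m1-m2))
for n,u,v,z in(("tape",176,228,.05),("cup",450,141,.09),("stapler",157,143,.05)): print(n,onz(f,u,v,z))
E
```

```text
back [0.76544424 0.15276703] [ 0.78234915 -0.04227757] 0.1957758210763811
front [0.60347809 0.13961319] [ 0.61962184 -0.05553224]
bar [0.48810663 0.07762587] [ 0.49615499 -0.01799011] 0.0959541168269253 [0.49213081 0.02981788]
yaw 4.953561639379266
yaw 4.729126160179797
yaw 4.81145855989222
yaw sides 4.649841271420433 0.1628828218222199
handle [ 0.36778754 -0.26994577] [ 0.42792762 -0.28771428] 0.06271004152818385 -16.459885576160545
rear [ 0.44114206 -0.25335091] [ 0.41959243 -0.32533462] mouth [ 0.57943524 -0.30234053] [ 0.5564959  -0.37174175]
-19.118842833943333 0.14563115485411468 0.07514014905150838 0.0730940637107768
tape [0.50008177 0.28195947 0.05      ]
cup [ 0.69298737 -0.31926888  0.09      ]
stapler [0.69139285 0.33013616 0.05      ]
```

```bash
cat >> h.py <<'E'
S0=np.array([.670,.0465]); SY=np.radians(4.8)
SX=np.array([np.cos(SY),np.sin(SY)]); SYv=np.array([-np.sin(SY),np.cos(SY)])
def st(x,y): return S0+x*SX+y*SYv
def go(p,yaw=None):
    s=robot.sense(); R=toolR(); d=np.array(p)-s["tool_pos"]; y0=np.arctan2(R[1,2],R[0,2])
    print("tcp",s["tool_pos"].round(4),"yaw",np.degrees(y0).round(2),"t",s["time_s"],"gap",s["finger_gap"])
    print("shift cm",(R.T@d*100).round(2),"turn",None if yaw is None else round(y0-yaw,4))
E
python3 - <<'E'
from h import *
f=cam("wrist"); o,d=ray(f,320,240); R=toolR(); print("cam in tool",R.T@(o-robot.sense()["tool_pos"]),R.T@d)
go([*st(-.23,0),.245],SY)
E
```

```text
cam in tool [ 0.00046702 -0.12908455  0.07551071] [ 0.00230369  0.95301616 -0.3031593 ]
tcp [ 0.1695 -0.4968  0.2452] yaw 18.84 t 0.35 gap 0.08536601206063905
shift cm [-4.084e+01  3.000e-02  4.260e+01] turn 0.245
```

Call:
arm_command(
  rows=[-4,0,5,-0.15,-9,0,10.5,-0.32,-14,0,16,-0.5,-19,0,21.5,-0.66,-24,0,27,-0.83,-29.5,0,32,-1.0,-35,0,37,-1.16,-40.8,0,42.6,-1.325],
  jaw=1,
)

```text
time_s: 1.35
tool_pos: [0.4036, -0.0534, 0.2456]
orientation: [-0.706, 0.707, 0.032, -0.031]
contact_force: [1.3, -1.0, 0.2]
finger_gap: -0.0001
```

```bash
python3 - <<'E'
from h import *
go([*st(-.235,0),.068],SY+np.pi/2)
E
```

```text
tcp [ 0.4036 -0.0534  0.2456] yaw 95.05 t 1.35 gap -0.0001277719561108846
shift cm [ 3.89 17.76  7.72] turn 0.0044
```

Call:
arm_command(
  rows=[1.5,0,3,0,3,0,6,0,3.5,3,7,0,3.5,7,7,0,3.5,11,7,0,3.5,13,7,0,3.5,14,7,0,3.5,14,7,0],
)

```text
time_s: 2.35
tool_pos: [0.4321, 0.0173, 0.1052]
orientation: [0.707, -0.706, -0.029, 0.03]
contact_force: [-0.1, 0.3, -0.5]
finger_gap: -0.0001
```

```bash
python3 - <<'E'
from h import *
go([*st(-.2205,0),.068],SY+np.pi/2)
f=cam("scene"); save(f,"s1",(150,90,450,400),1.9)
E
```

```text
tcp [0.4321 0.0173 0.1052] yaw 94.75 t 2.35 gap -0.00014505858409979394
shift cm [1.9  3.72 0.92] turn -0.0008
```

View pics/s1.png

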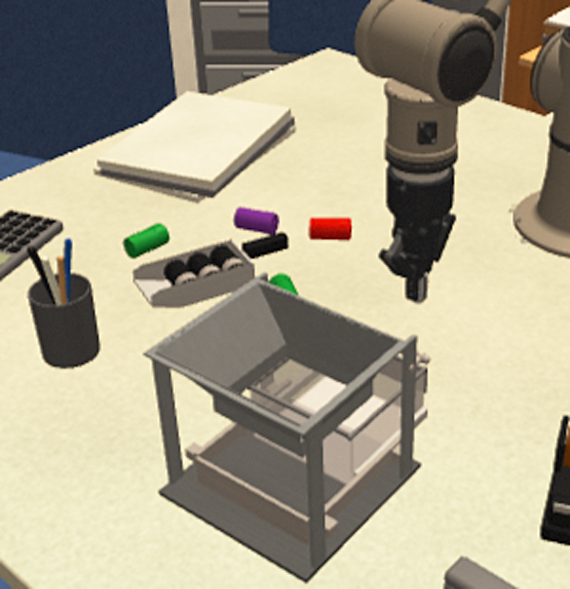

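Call:
arm_command(
  rows=[0,1.5,0.4,0,0,3,0.9,0,0,3.7,0.9,0,0,3.7,0.9,0,1,3.7,0.9,0,2,3.7,0.9,0,3,3.7,0.9,0,4,3.7,0.9,0],
)

```text
time_s: 3.4
tool_pos: [0.4722, 0.0297, 0.0684]
orientation: [-0.706, 0.707, 0.029, -0.029]
contact_force: [-0.4, -0.2, 0.2]
finger_gap: -0.0001
```

Call:
arm_command(
  rows=[0.8,0,0,0,1.6,0,0,0,2.4,0,0,0,3.2,0,0,0,4,0,0,0,4.8,0,0,0,5.6,0,0,0,6.4,0,0,0],
)

```text
time_s: 4.4
tool_pos: [0.5354, 0.0351, 0.0682]
orientation: [0.707, -0.706, -0.029, 0.029]
contact_force: [-2.7, 0.4, -0.3]
finger_gap: -0.0001
```

```bash
python3 - <<'E'
from h import *
go([*st(-.1205,0),.068],SY+np.pi/2); print(robot.sense()["contact_force"])
f=cam("scene"); save(f,"s2",(200,150,450,400),2.4)
f=cam("top"); save(f,"t2",(200,70,370,300),2.5)
E
```

```text
tcp [0.5354 0.0351 0.0682] yaw 94.76 t 4.4 gap -8.875805839908022e-05
shift cm [1.46 0.02 0.01] turn -0.0007
[-2.70781463  0.40160088 -0.31164815]
```

View pics/s2.png

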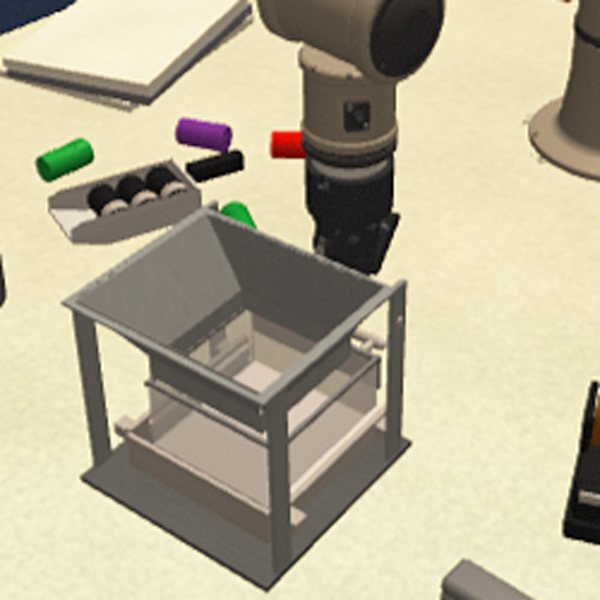

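View pics/t2.png

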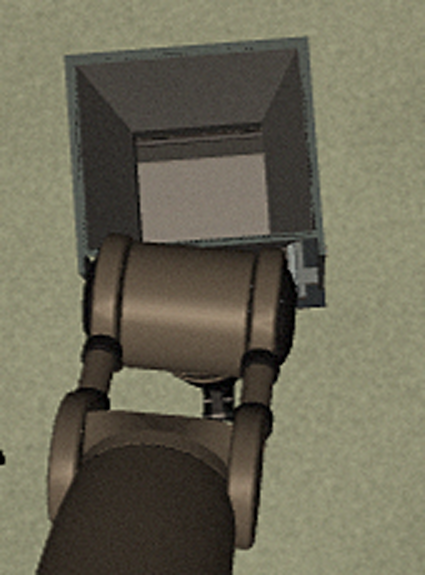

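Call:
arm_command(
  rows=[0.25,0,0,0,0.5,0,0,0,0.7,0,0,0,0.9,0,0,0,1.0,0,0,0,1.1,0,0,0,1.1,0,0,0,1.1,0,0,0],
)

```text
time_s: 5.5
tool_pos: [0.5461, 0.0358, 0.0683]
orientation: [-0.706, 0.707, 0.029, -0.029]
contact_force: [-1.0, -2.2, 1.4]
finger_gap: 0.0003
```

Call:
arm_command(
  rows=[0.1,0,0,0,0.2,0,0,0,0.3,0,0,0,0.3,0,0,0,0.3,0,0,0,0.3,0,0,0,0.3,0,0,0,0.3,0,0,0],
)

```text
time_s: 6.5
tool_pos: [0.5491, 0.0361, 0.0683]
orientation: [-0.706, 0.707, 0.029, -0.029]
contact_force: [-1.5, -0.3, 1.4]
finger_gap: -0.0
```

Call:
arm_command(
  rows=[0.1,0,0,0,0.2,0,0,0,0.3,0,0,0,0.3,0,0,0,0.3,0,0,0,0.3,0,0,0,0.3,0,0,0,0.3,0,0,0],
)

```text
time_s: 7.5
tool_pos: [0.5505, 0.0362, 0.0682]
orientation: [-0.706, 0.707, 0.028, -0.031]
contact_force: [-7.6, -0.9, 5.4]
finger_gap: 0.0
```

```bash
python3 - <<'E'
from h import *
go([*st(-.1205,0),.068],SY+np.pi/2); print(robot.sense()["contact_force"])
f=cam("wrist"); save(f,"w3")
f=cam("scene"); save(f,"s3",(200,150,450,400),2.4)
E
```

```text
tcp [0.5505 0.0362 0.0682] yaw 94.76 t 7.5 gap 2.292345134315729e-05
shift cm [-0.06  0.02  0.02] turn -0.0007
[-7.58577621 -0.91812454  5.43162289]
```

View pics/s3.png

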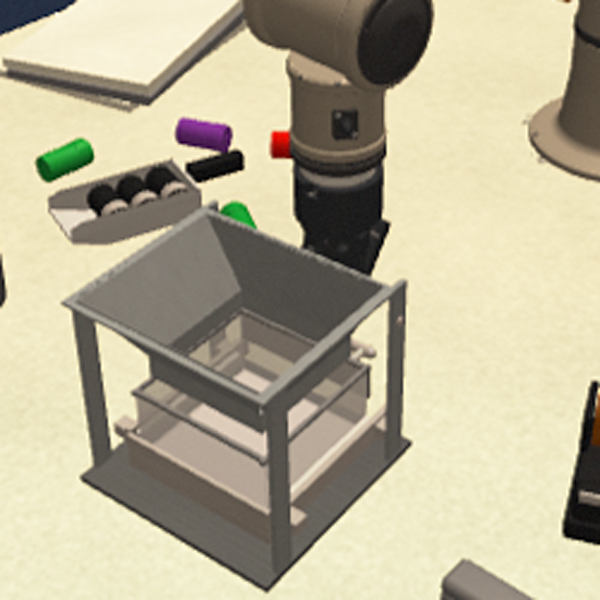

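View pics/w3.png

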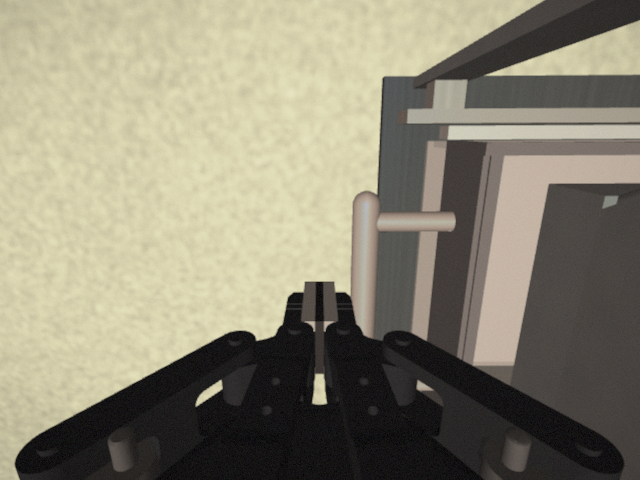

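Call:
arm_command(
  rows=[0.1,0,0,0,0.2,0,0,0,0.3,0,0,0,0.3,0,0,0,0.3,0,0,0,0.3,0,0,0,-0.5,0,0,0,-2,0,0,0],
)

```text
time_s: 8.6
tool_pos: [0.5328, 0.0347, 0.0684]
orientation: [-0.706, 0.707, 0.03, -0.028]
contact_force: [-0.0, 0.5, -0.5]
finger_gap: 0.0004
```

Call:
arm_command(
  rows=[-2,0,0,0,-5,-1,0,0,-8,-3,0,0,-10,-6,0,0,-10,-10,0,0,-10,-14,0,0,-10,-17,0,0,-10,-17,0,0],
  jaw=0,
)

```text
time_s: 9.6
tool_pos: [0.4341, 0.0264, 0.2405]
orientation: [-0.706, 0.707, 0.032, -0.027]
contact_force: [-0.1, -0.2, -0.6]
finger_gap: 0.0854
```

```bash
python3 - <<'E'
from h import *
ty=np.radians(-18.9)
go([.3962,-.2775,.245],ty)
f=cam("top"); save(f,"t4",(215,70,345,250),3.14)
f=cam("scene"); save(f,"s4",(200,180,400,400),2.7)
E
```

```text
tcp [0.4341 0.0264 0.2405] yaw 94.76 t 9.6 gap 0.08542375560967885
shift cm [ -6.29  -0.46 -29.97] turn 1.9838
```

View pics/t4.png

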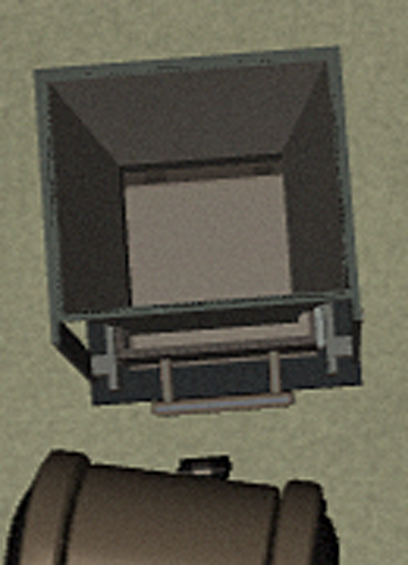

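View pics/s4.png

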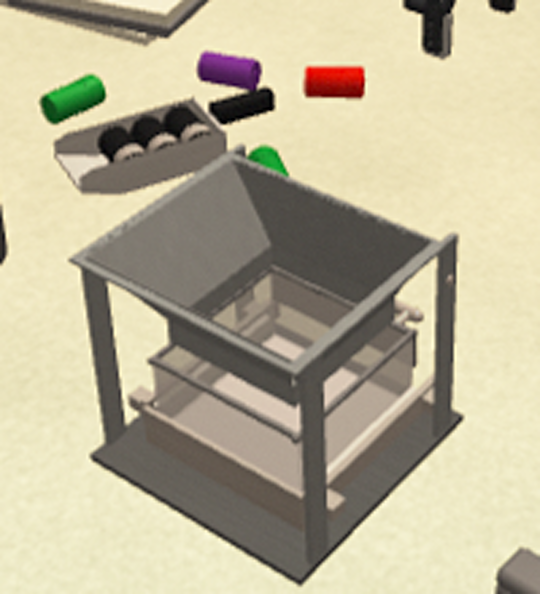

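```bash
python3 - <<'E'
from h import *
f=cam("top"); k=4.4/1.4
for u,v in((222,404),(231,510)):
    p=onz(f,215+u/k,70+v/k,.066)[:2]-S0; print(p@SX,p@SYv)
E
```

```text
-0.10380468308090063 -0.0002150464403161087
-0.17861587149287908 -0.0013930495981912142
```

Call:
arm_command(
  rows=[-0.5,0,-3,0.17,-1.2,0,-7,0.34,-2,0,-11,0.52,-3,0,-15,0.69,-4,0,-19,0.86,-5,0,-23,1.03,-5.7,0,-27,1.2,-6.3,0,-30,1.38],
)

```text
time_s: 10.75
tool_pos: [0.3938, -0.2791, 0.2367]
orientation: [0.562, -0.562, 0.43, -0.428]
contact_force: [0.6, 0.3, -0.2]
finger_gap: 0.0856
```

Call:
arm_command(
  rows=[0,0,0,0.15,0,0,0,0.3,0,0,0,0.45,0,0,0,0.604,0,0,0,0.604,0,0,0,0.604,0,0,0,0.604,0,0,0,0.604],
)

```text
time_s: 11.75
tool_pos: [0.3944, -0.2778, 0.2382]
orientation: [0.411, -0.411, 0.575, -0.575]
contact_force: [-0.1, 0.1, 0.1]
finger_gap: 0.0855
```

```bash
python3 - <<'E'
from h import *
ty=np.radians(-18.9)
go([.3962,-.2775,.039],ty)
f=cam("wrist"); save(f,"w5")
E
```

```text
tcp [ 0.3944 -0.2778  0.2382] yaw -18.87 t 11.75 gap 0.08547677107518152
shift cm [-0.08 19.92  0.16] turn 0.0005
```

View pics/w5.png

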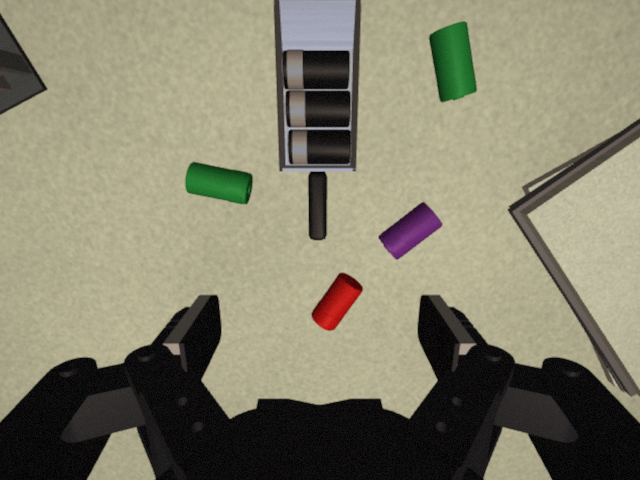

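```bash
python3 - <<'E'
from h import *
f=cam("wrist"); R=toolR(); t=robot.sense()["tool_pos"]
for n,u,v,z in(("handle top mid",317.5,206,.046),("h front",318,172,.046),("h rear",317.5,239,.046),("rearwall",318,168,.036),("purple near",385,240,.017),("purple end",432,212,.017),("red",345,280,.017),("green",250,185,.017),("green",247,201,.017)):
    p=onz(f,u,v,z); print(n,p.round(4),(R.T@(p-t)*100).round(2))
E
```

```text
handle top mid [ 0.4025 -0.2786  0.046 ] [-0.19 19.23  0.78]
h front [ 0.433  -0.2896  0.046 ] [-0.14 19.23  4.03]
h rear [ 0.3708 -0.2677  0.046 ] [-0.2  19.23 -2.57]
rearwall [ 0.4356 -0.2904  0.036 ] [-0.14 20.23  4.3 ]
purple near [ 0.3373 -0.3336  0.017 ] [ 7.13 22.13 -3.6 ]
purple end [ 0.3512 -0.3892  0.017 ] [11.94 22.13 -0.49]
red [ 0.3063 -0.2781  0.017 ] [ 2.88 22.13 -8.33]
green [ 0.4403 -0.2175  0.017 ] [-7.19 22.13  2.38]
green [ 0.4258 -0.2082  0.017 ] [-7.6  22.13  0.71]
```

Call:
arm_command(
  rows=[-0.1,4,0.3,0,-0.15,8,0.5,0,-0.15,12,0.5,0,-0.15,15,0.5,0,-0.15,17.5,0.5,0,-0.15,19,0.5,0,-0.15,20.3,0.5,0,-0.15,20.8,0.5,0],
)

```text
time_s: 12.85
tool_pos: [0.3997, -0.2781, 0.03]
orientation: [0.411, -0.411, 0.575, -0.575]
contact_force: [-0.4, 0.2, 0.9]
finger_gap: 0.0854
```

```bash
python3 - <<'E'
from h import *
go([.3962,-.2775,.030],np.radians(-18.9))
f=cam("wrist"); save(f,"w6")
E
```

```text
tcp [ 0.3997 -0.2781  0.03  ] yaw -18.92 t 12.85 gap 0.08535954789906094
shift cm [ 0.06 -0.   -0.35] turn -0.0003
```

View pics/w6.png

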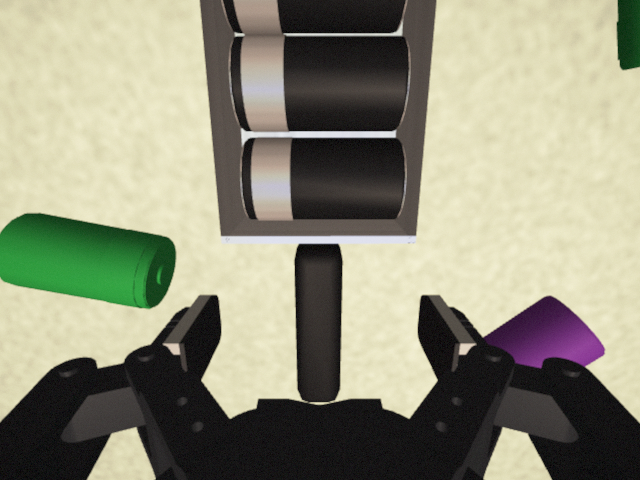

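Call:
arm_command(
  rows=[0,0,0,0,0,0,0,0,0,0,0,0,0,0,0,0,0,0,0,0,0,-0.7,0,0,0,-1.4,0,0,0,-2,0,0],
  jaw=1,
  newtons=20,
)

```text
time_s: 13.9
tool_pos: [0.3996, -0.2779, 0.0507]
orientation: [0.411, -0.411, 0.575, -0.575]
contact_force: [1.2, -0.1, -4.0]
finger_gap: 0.0176
```

```bash
python3 - <<'E'
from h import *
go([.3962,-.2775,.030],np.radians(-18.9)); s=robot.sense(); print(s["contact_force"],toolR().T@s["wrist_torque"])
f=cam("wrist"); save(f,"w7")
f=cam("scene"); save(f,"s7",(200,140,320,260),5)
E
```

```text
tcp [ 0.3996 -0.2779  0.0507] yaw -18.92 t 13.9 gap 0.017622500778750397
shift cm [ 0.07  2.07 -0.33] turn -0.0004
[ 1.24052656 -0.07318273 -4.03012539] [-0.21019759 -0.0141345   0.04517782]
```

View pics/s7.png

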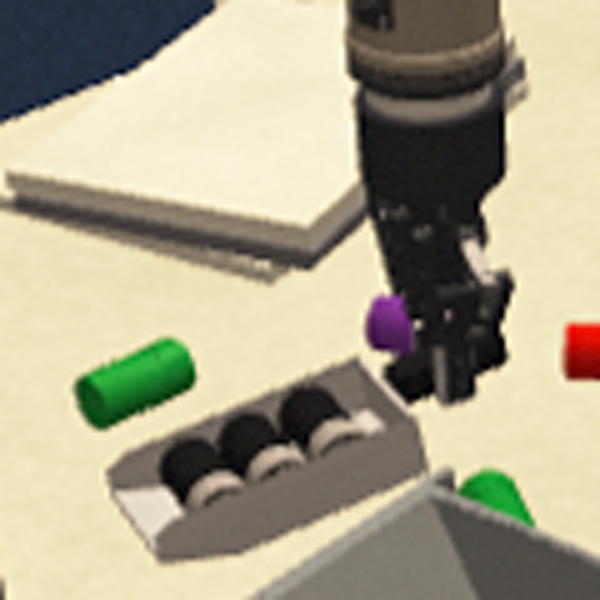

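Call:
arm_command(
  rows=[0,0.6,0,0,0,1.2,0,0,0,1.7,0,0,0,2,0,0,0,2,0,0,0,2,0,0,0,2,0,0,0,2,0,0],
)

```text
time_s: 15.0
tool_pos: [0.3993, -0.2778, 0.0305]
orientation: [0.411, -0.411, 0.576, -0.575]
contact_force: [-4.0, 1.8, 7.7]
finger_gap: 0.0175
```

Call:
arm_command(
  rows=[0,0,0,0,0,0,0,0,0,0,0,0,0,0,0,0,0,-0.5,0,0,0,-1,0,0,0,-1.5,0,0,0,-2,0,0],
  newtons=120,
)

```text
time_s: 16.0
tool_pos: [0.3997, -0.278, 0.0505]
orientation: [0.411, -0.411, 0.575, -0.575]
contact_force: [-0.3, 0.5, -4.4]
finger_gap: 0.0162
```

```bash
python3 - <<'E'
from h import *
go([.3962,-.2775,.030],np.radians(-18.9)); s=robot.sense(); print(s["contact_force"],toolR().T@s["wrist_torque"])
f=cam("wrist"); save(f,"w8")
f=cam("scene"); save(f,"s8",(200,140,320,260),5)
E
```

```text
tcp [ 0.3997 -0.278   0.0505] yaw -18.92 t 16.0 gap 0.01618677008051827
shift cm [ 0.07  2.05 -0.34] turn -0.0003
[-0.33825001  0.48828954 -4.39691216] [-0.39803342 -0.02838659  0.00441721]
```

View pics/s8.png

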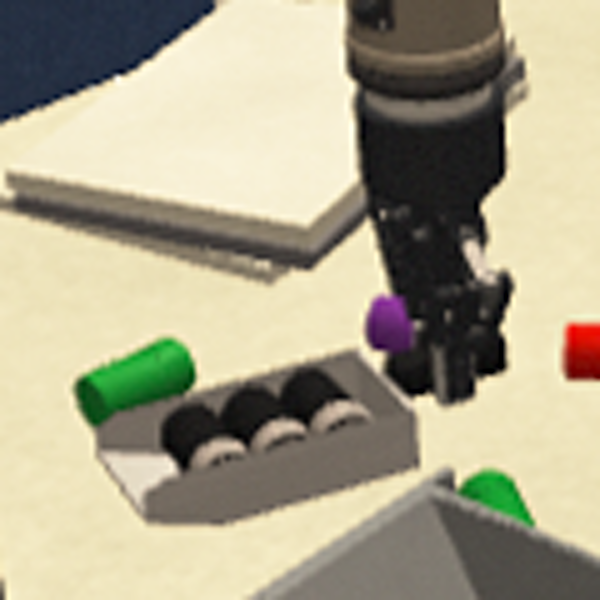

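View pics/w8.png

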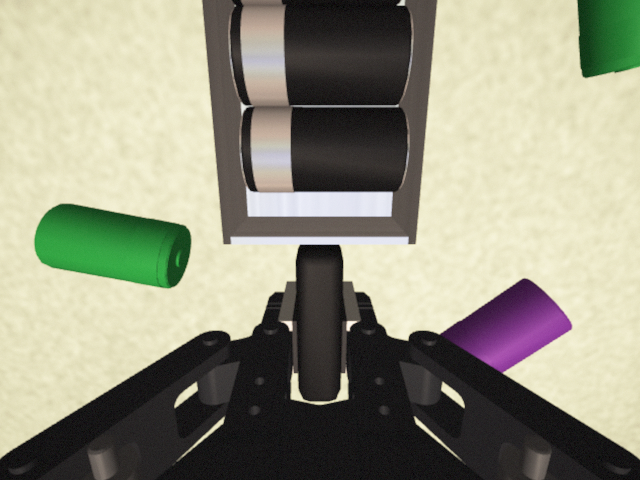

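Call:
arm_command(
  rows=[0,-1,0,0,0,-3,0,0,0,-6,0,0,0,-9.5,0,0,0,-13,0,0,0,-16,0,0,0,-18,0,0,0,-19,0,0],
)

```text
time_s: 17.1
tool_pos: [0.3997, -0.278, 0.2417]
orientation: [-0.411, 0.411, -0.575, 0.576]
contact_force: [0.3, -0.7, -4.1]
finger_gap: 0.0161
```

```bash
python3 - <<'E'
from h import *
go([*st(-.195,0),.240],SY); s=robot.sense(); print(s["contact_force"],toolR().T@s["wrist_torque"])
f=cam("wrist"); save(f,"w9")
f=cam("scene"); save(f,"s9",(150,50,400,300),2.4)
E
```

```text
tcp [ 0.3997 -0.278   0.2417] yaw -18.92 t 17.1 gap 0.016127614896362497
shift cm [-31.62   0.14  -2.81] turn -0.4139
[ 0.31454706 -0.7284637  -4.08861947] [-0.40608855  0.02178455 -0.00370495]
```

View pics/s9.png

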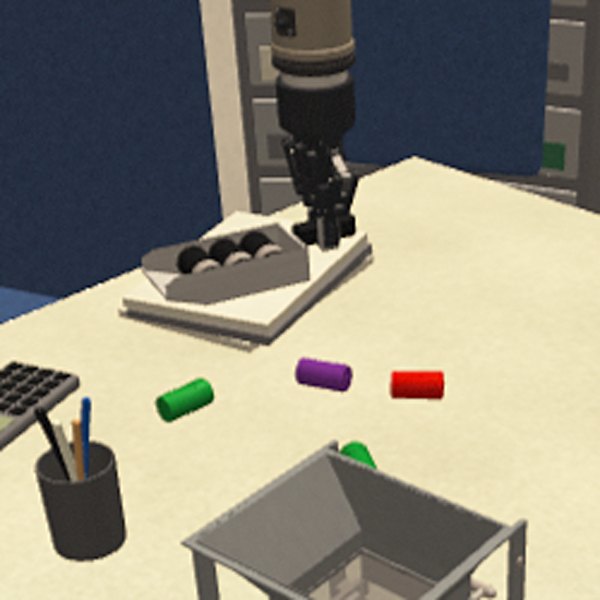

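Call:
arm_command(
  rows=[-0.6,-0.3,-0.05,-0.01,-2,-0.6,-0.15,-0.03,-4,-1,-0.3,-0.06,-6.5,-1,-0.5,-0.09,-9,-1,-0.7,-0.12,-11.6,-1,-0.9,-0.15,-14.2,-1,-1.2,-0.18,-16.8,-1,-1.4,-0.21],
)

```text
time_s: 18.2
tool_pos: [0.4407, -0.1126, 0.2499]
orientation: [0.47, -0.47, 0.529, -0.528]
contact_force: [-0.3, -0.6, -3.7]
finger_gap: 0.0162
```

```bash
python3 - <<'E'
from h import *
go([*st(-.195,0),.250],SY); s=robot.sense(); print(s["contact_force"],toolR().T@s["wrist_torque"])
E
```

```text
tcp [ 0.4407 -0.1126  0.2499] yaw -6.76 t 18.2 gap 0.016212749460851626
shift cm [-14.59   0.     1.79] turn -0.2017
[-0.34103802 -0.58052954 -3.72038993] [-0.3345632   0.04613343 -0.04461224]
```

Call:
arm_command(
  rows=[-2.6,0,0.3,-0.03,-5.1,0,0.6,-0.06,-7.6,0,0.9,-0.09,-9.9,0,1.2,-0.12,-11.8,0,1.5,-0.15,-13.2,0,1.7,-0.18,-14.1,0,1.8,-0.195,-14.4,0,1.8,-0.202],
)

```text
time_s: 19.2
tool_pos: [0.476, 0.0267, 0.2502]
orientation: [-0.52, 0.52, -0.479, 0.479]
contact_force: [0.7, -0.3, -4.5]
finger_gap: 0.0158
```

```bash
python3 - <<'E'
from h import *
go([*st(-.190,0),.219],SY); s=robot.sense(); print(s["contact_force"],toolR().T@s["wrist_torque"])
f=cam("wrist"); save(f,"w10")
f=cam("scene"); save(f,"s10",(200,130,440,370),2.5)
f=cam("top"); save(f,"t10",(200,50,380,300),2.4)
E
```

```text
tcp [0.476  0.0267 0.2502] yaw 4.74 t 19.2 gap 0.015848935057855444
shift cm [-0.35  3.12  0.5 ] turn -0.001
[ 0.67828875 -0.28076593 -4.48104675] [-0.44730745 -0.01746324  0.0035151 ]
```

View pics/s10.png

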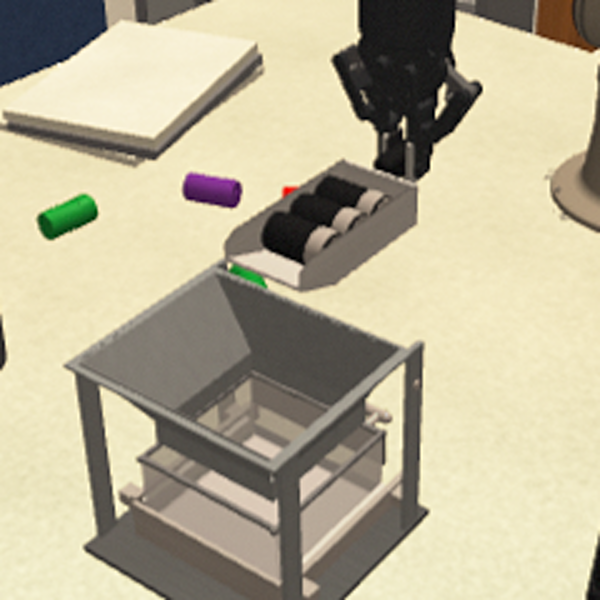

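View pics/t10.png

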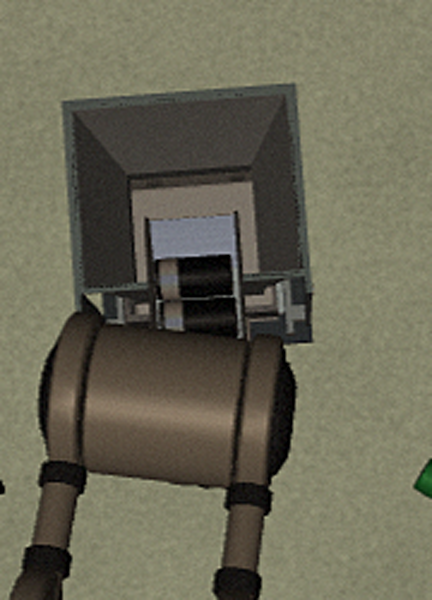

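View pics/w10.png

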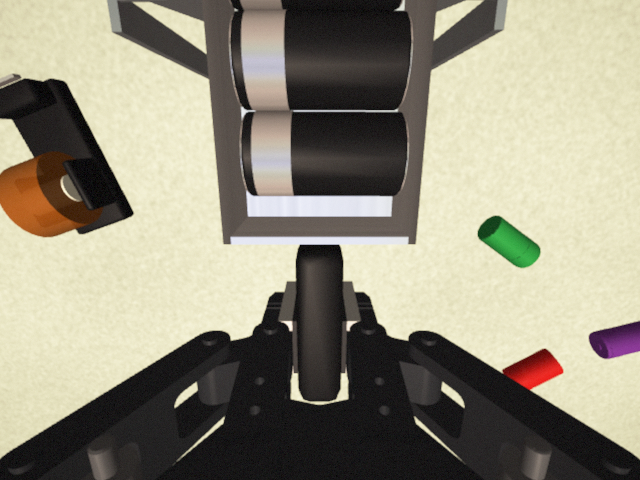

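Call:
arm_command(
  rows=[-0.1,0.4,0.1,0,-0.2,1,0.3,0,-0.35,1.6,0.5,0,-0.35,2.2,0.5,0,-0.35,2.7,0.5,0,-0.35,3.1,0.5,0,-0.35,3.3,0.5,0,-0.35,3.3,0.5,0],
)

```text
time_s: 20.35
tool_pos: [0.4807, 0.0302, 0.2172]
orientation: [-0.52, 0.52, -0.479, 0.479]
contact_force: [-0.8, -0.0, -4.8]
finger_gap: 0.0165
```

```bash
python3 - <<'E'
from h import *
go([*st(-.190,0),.219],SY); s=robot.sense(); print(s["contact_force"],toolR().T@s["wrist_torque"])
f=cam("scene"); save(f,"s11",(230,180,400,350),3.5)
E
```

```text
tcp [0.4807 0.0302 0.2172] yaw 4.69 t 20.35 gap 0.016538133660362404
shift cm [-0.04 -0.18 -0.  ] turn -0.002
[-0.84839992 -0.02740327 -4.76594538] [-0.43783827  0.09806314 -0.0406655 ]
```

View pics/s11.png

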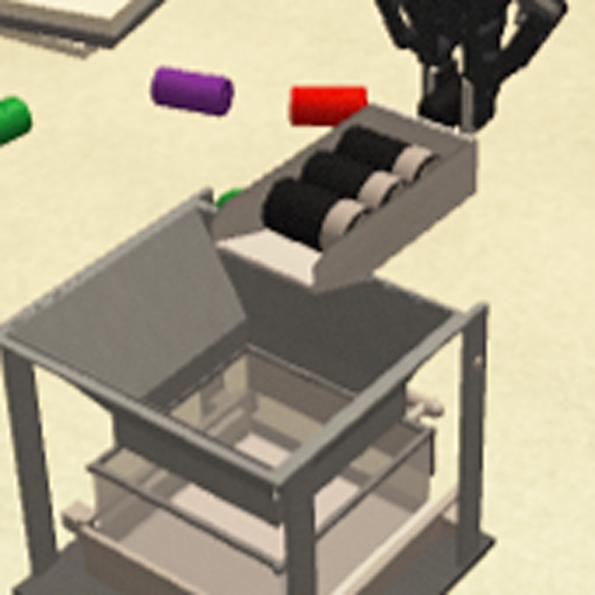

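Call:
arm_command(
  rows=[0,0.1,0,0,0,0.2,0,0,0,0.3,0,0,0,0.4,0,0,0,0.4,0,0,0,0.4,0,0,0,0.4,0,0,0,0.4,0,0],
)

```text
time_s: 21.4
tool_pos: [0.481, 0.0301, 0.2136]
orientation: [0.52, -0.52, 0.479, -0.479]
contact_force: [-2.7, 0.5, 3.2]
finger_gap: 0.0158
```

Call:
arm_command(
  rows=[0,0,0,0,0,0,0,0,0,-0.7,0.25,0,0,-1.5,0.5,0,0,-2.2,0.8,0,0,-2.9,1.15,0,0,-3.6,1.5,0,0,-4.2,1.95,0],
  newtons=20,
)

```text
time_s: 22.4
tool_pos: [0.5004, 0.0318, 0.2558]
orientation: [0.52, -0.52, 0.479, -0.479]
contact_force: [-0.2, 0.1, -4.2]
finger_gap: 0.0162
```

```bash
python3 - <<'E'
from h import *
go([*st(-.190,0),.219],SY); s=robot.sense(); print(s["contact_force"],toolR().T@s["wrist_torque"])
f=cam("scene"); save(f,"s12",(230,150,400,350),3)
E
```

```text
tcp [0.5004 0.0318 0.2558] yaw 4.68 t 22.4 gap 0.01623588374125057
shift cm [-0.05  3.68 -1.98] turn -0.002
[-0.21036242  0.06030025 -4.17216487] [-0.38699851  0.0014737  -0.03487764]
```

View pics/s12.png

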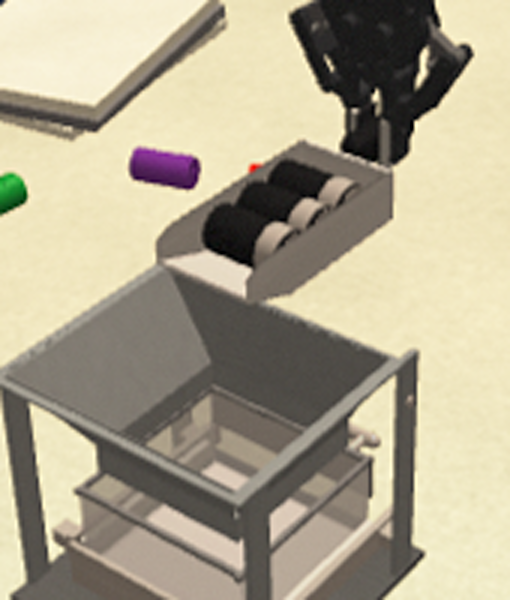

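Call:
arm_command(
  rows=[0,0.7,-0.4,0,0,1.4,-0.8,0,0,2.1,-1.2,0,0,2.8,-1.5,0,0,3.4,-1.8,0,0,3.9,-1.95,0,0,4.2,-1.95,0,0,4.2,-1.95,0],
  jaw=1,
  newtons=20,
)

```text
time_s: 23.45
tool_pos: [0.4812, 0.0301, 0.214]
orientation: [0.52, -0.52, 0.479, -0.48]
contact_force: [-2.8, -0.3, 1.4]
finger_gap: 0.0161
```

Call:
arm_command(
  rows=[0,0,0,0,0,0,0,0,0,0,0,0,0,-0.3,0,0,0,-0.6,0.2,0,0,-1,0.3,0,0,-1.5,0.5,0,0,-2,0.7,0],
  jaw=0.98,
  newtons=20,
)

```text
time_s: 24.45
tool_pos: [0.4878, 0.0307, 0.2336]
orientation: [-0.52, 0.52, -0.479, 0.479]
contact_force: [-0.5, 0.6, -3.8]
finger_gap: 0.0162
```

```bash
python3 - <<'E'
from h import *
go([*st(-.190,0),.219],SY); s=robot.sense(); print(s["contact_force"],toolR().T@s["wrist_torque"])
f=cam("scene"); save(f,"s13",(230,150,400,350),3)
E
```

```text
tcp [0.4878 0.0307 0.2336] yaw 4.69 t 24.45 gap 0.016217274023372825
shift cm [-0.05  1.46 -0.71] turn -0.002
[-0.52898     0.62629351 -3.83521702] [-0.4063752   0.02214068  0.02531071]
```

View pics/s13.png

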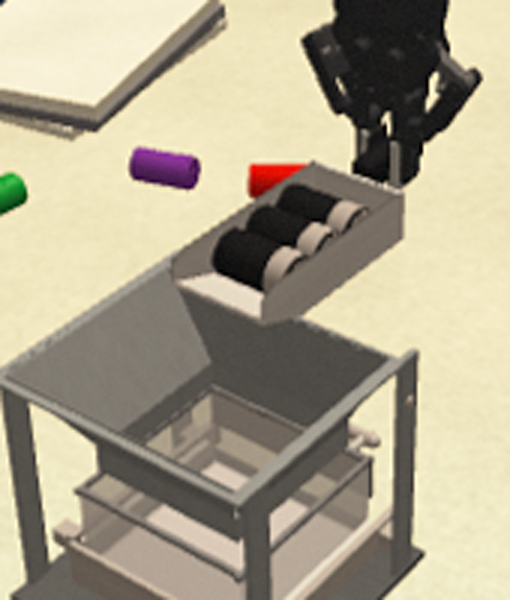

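Call:
arm_command(
  rows=[0,0.5,-0.2,0,0,1,-0.4,0,0,1.5,-0.6,0,0,1.85,-0.7,0,0,1.85,-0.7,0,0,1.85,-0.7,0,0,1.85,-0.7,0,0,1.85,-0.7,0],
  jaw=0.85,
  newtons=20,
)

```text
time_s: 25.5
tool_pos: [0.4809, 0.0302, 0.2149]
orientation: [0.52, -0.52, 0.479, -0.479]
contact_force: [-1.3, 0.3, -1.6]
finger_gap: 0.0162
```

```bash
python3 - <<'E'
from h import *
s=robot.sense(); print(s["finger_gap"],s["contact_force"],toolR().T@s["wrist_torque"])
E
```

```text
0.0162352347933813 [-1.256266    0.25370314 -1.55793411] [-0.19418426  0.00604708 -0.01217869]
```

Call:
arm_command(
  rows=[0,0,0,0,0,0,0,0,0,0,0,0,0,0,0,0,0,0,0,0,0,0,0,0,0,0,0,0,0,0,0,0],
  jaw=0.82,
)

```text
time_s: 26.5
tool_pos: [0.4809, 0.0302, 0.2148]
orientation: [0.52, -0.52, 0.479, -0.479]
contact_force: [-0.3, 0.1, -2.0]
finger_gap: 0.0162
```

```bash
python3 - <<'E'
from h import *
s=robot.sense(); print(s["finger_gap"],s["contact_force"],toolR().T@s["wrist_torque"])
E
```

```text
0.01620284574408732 [-0.34406576  0.10762738 -1.97060602] [ 0.07928893 -0.07259048  0.07625071]
```

Call:
arm_command(
  rows=[0,0,0,0,0,0,0,0,0,-0.4,0.1,0,0,-0.8,0.2,0,0,-1.2,0.35,0,0,-1.6,0.5,0,0,-2.0,0.7,0,0,-2.0,0.7,0],
  jaw=0.81,
)

```text
time_s: 27.5
tool_pos: [0.488, 0.0307, 0.2351]
orientation: [0.52, -0.52, 0.479, -0.479]
contact_force: [0.4, -0.4, -4.5]
finger_gap: 0.0168
```

```bash
python3 - <<'E'
from h import *
s=robot.sense(); print(s["finger_gap"],s["contact_force"],toolR().T@s["wrist_torque"])
f=cam("scene"); save(f,"s14",(230,150,400,350),3)
E
```

```text
0.016798625931845636 [ 0.40365684 -0.38736759 -4.51362591] [-0.42838197 -0.04007901  0.01429322]
```

View pics/s14.png

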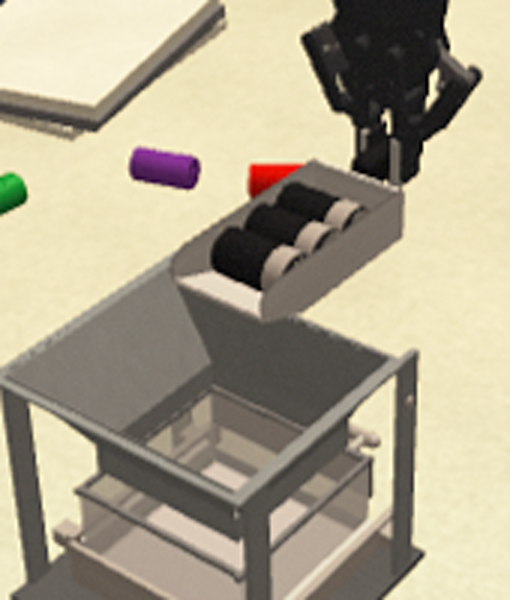

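Call:
arm_command(
  rows=[0,0.5,-0.2,0,0,1,-0.4,0,0,1.5,-0.5,0,0,1.5,-0.5,0,0,1.2,-0.4,0,0,0.8,-0.3,0,0,0.4,-0.2,0,0,0,0,0],
  jaw=0.8,
)

```text
time_s: 28.55
tool_pos: [0.4879, 0.0308, 0.2352]
orientation: [0.52, -0.52, 0.479, -0.479]
contact_force: [-0.7, -0.8, -4.1]
finger_gap: 0.0172
```

```bash
python3 - <<'E'
from h import *
s=robot.sense(); print(s["finger_gap"],s["contact_force"],toolR().T@s["wrist_torque"])
f=cam("scene"); save(f,"s15",(230,150,400,350),3)
E
```

```text
0.017241299940075398 [-0.69821275 -0.76038616 -4.12610152] [-0.39332511 -0.03794662  0.00630233]
```

View pics/s15.png

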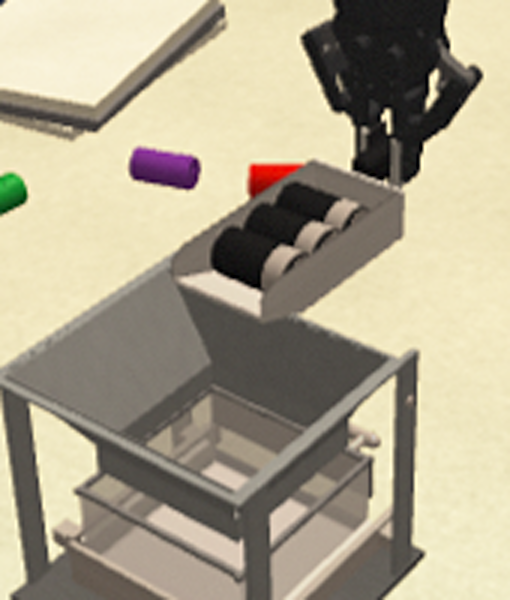

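Call:
arm_command(
  rows=[0,0.5,-0.2,0,0,1,-0.4,0,0,1.5,-0.5,0,0,1.5,-0.5,0,0,1.2,-0.4,0,0,0.8,-0.3,0,0,0.4,-0.2,0,0,0,0,0],
  jaw=0.793,
)

```text
time_s: 29.6
tool_pos: [0.4875, 0.0308, 0.2351]
orientation: [-0.52, 0.52, -0.479, 0.479]
contact_force: [0.4, 0.0, -2.0]
finger_gap: 0.0177
```

```bash
python3 - <<'E'
from h import *
s=robot.sense(); print(s["finger_gap"],s["contact_force"],toolR().T@s["wrist_torque"])
f=cam("scene"); save(f,"s16",(230,150,400,350),3)
E
```

```text
0.017745114912154168 [ 0.4040069   0.02429852 -2.01527966] [-0.26362237  0.07507875 -0.0290551 ]
```

View pics/s16.png

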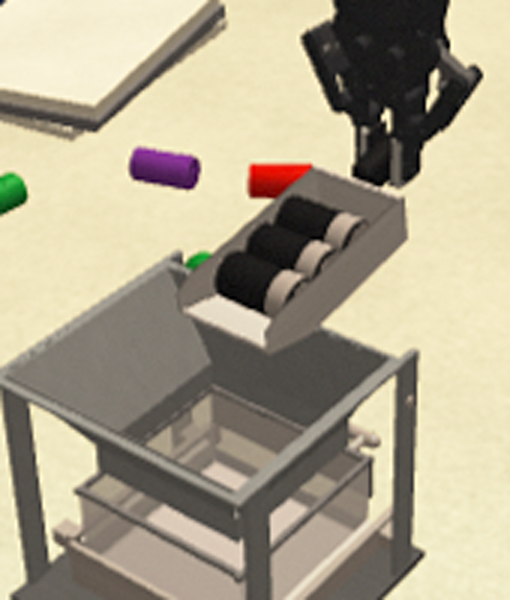

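Call:
arm_command(
  rows=[0,-0.7,0.35,0,0,-1.4,0.8,0,0,-2.1,1.25,0,0,-2.8,1.7,0,0,-3.5,2.3,0,0,-4.1,3.0,0,0,-4.7,3.6,0,0,-4.7,3.6,0],
)

```text
time_s: 30.65
tool_pos: [0.5245, 0.0337, 0.2823]
orientation: [0.52, -0.52, 0.479, -0.48]
contact_force: [1.5, 0.3, -0.3]
finger_gap: 0.0181
```

```bash
python3 - <<'E'
from h import *
s=robot.sense(); print(s["finger_gap"],s["contact_force"],toolR().T@s["wrist_torque"],s["tool_pos"])
f=cam("scene"); save(f,"s17",(230,120,400,350),2.6)
E
```

```text
0.01813311922654533 [ 1.49073433  0.30697355 -0.31884206] [ 0.3351649  -0.01242227 -0.02095167] [0.52448222 0.03369266 0.28230737]
```

View pics/s17.png

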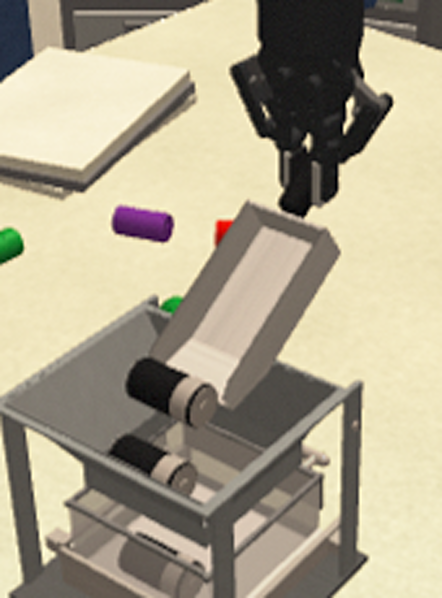

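Call:
arm_command(
  rows=[0,0,0,0,0,0,0,0,0,0,0,0,0,0,0,0,0,0,0,0,0,0,0,0,0,0,0,0,0,0,0,0],
  jaw=1,
  newtons=20,
)

```text
time_s: 31.7
tool_pos: [0.5236, 0.0337, 0.2818]
orientation: [-0.52, 0.52, -0.479, 0.479]
contact_force: [0.5, 0.4, 0.1]
finger_gap: 0.0176
```

```bash
python3 - <<'E'
from h import *
s=robot.sense(); print(s["finger_gap"],s["contact_force"],toolR().T@s["wrist_torque"],s["tool_pos"])
f=cam("scene"); save(f,"s18",(230,120,400,350),2.6)
f=cam("top"); save(f,"t18",(200,50,380,300),2.4)
E
```

```text
0.01764535547975341 [0.5485813  0.37269944 0.09666049] [ 0.49434856  0.02772342 -0.15146765] [0.52360032 0.03366392 0.28180701]
```

View pics/s18.png

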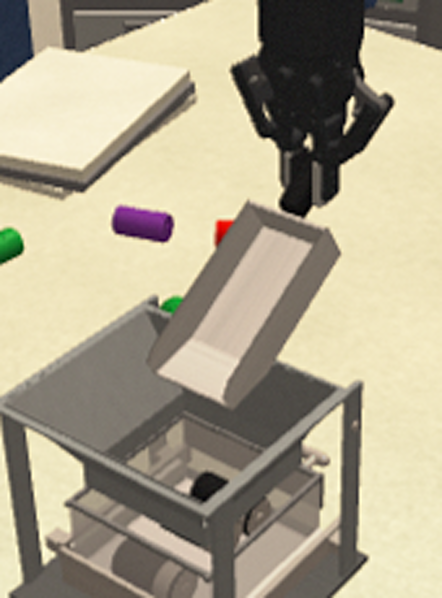

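View pics/t18.png

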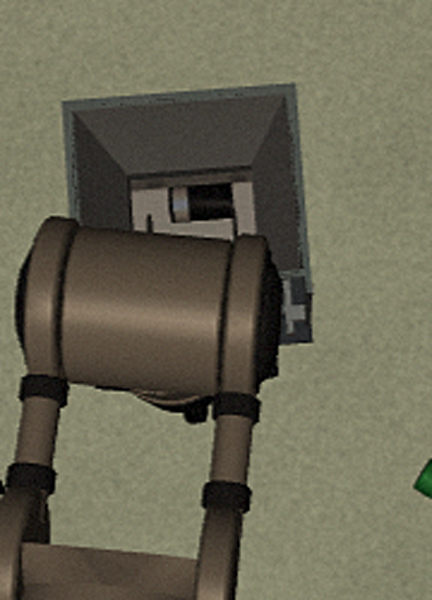

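Call:
arm_command(
  rows=[0,0.7,-0.6,0,0,1.4,-1.3,0,0,2.0,-1.8,0,0,2.7,-2.3,0,0,3.4,-2.7,0,0,4.1,-3.2,0,0,4.7,-3.6,0,0,4.7,-3.6,0],
)

```text
time_s: 32.8
tool_pos: [0.4869, 0.0307, 0.2342]
orientation: [-0.52, 0.52, -0.48, 0.479]
contact_force: [0.3, 1.1, -0.4]
finger_gap: 0.0177
```

```bash
python3 - <<'E'
from h import *
s=robot.sense(); print(s["finger_gap"],s["contact_force"],toolR().T@s["wrist_torque"],s["tool_pos"])
f=cam("scene"); save(f,"s19",(230,120,400,350),2.6)
E
```

```text
0.017736433983069896 [ 0.31093826  1.12415158 -0.39738299] [-0.12333327  0.02166486 -0.055729  ] [0.48691813 0.03072383 0.2341859 ]
```

View pics/s19.png

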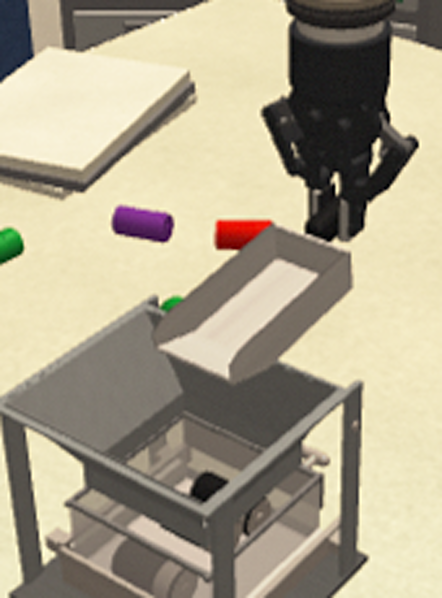

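Call:
arm_command(
  rows=[0,0.4,-0.1,0,0,0.8,-0.3,0,0,1.2,-0.4,0,0,1.6,-0.5,0,0,2.0,-0.6,0,0,2.0,-0.6,0,0,2.0,-0.6,0,0,2.0,-0.6,0],
)

```text
time_s: 33.85
tool_pos: [0.4816, 0.0303, 0.2146]
orientation: [-0.52, 0.52, -0.479, 0.479]
contact_force: [0.7, 0.1, -0.7]
finger_gap: 0.018
```

```bash
python3 - <<'E'
from h import *
s=robot.sense(); print(s["finger_gap"],s["contact_force"],toolR().T@s["wrist_torque"],s["tool_pos"])
f=cam("scene"); save(f,"s20",(230,120,400,350),2.6)
f=cam("wrist"); save(f,"w20")
E
```

```text
0.0179705158377823 [ 0.73952831  0.07705475 -0.74733368] [-0.07901254  0.00811303 -0.03020415] [0.48162638 0.03025645 0.21461748]
```

View pics/s20.png

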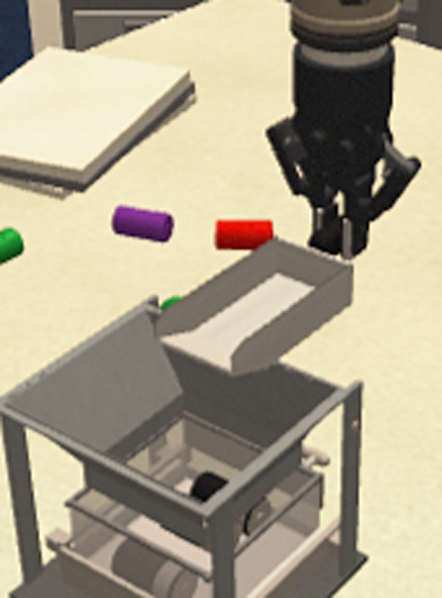

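View pics/w20.png

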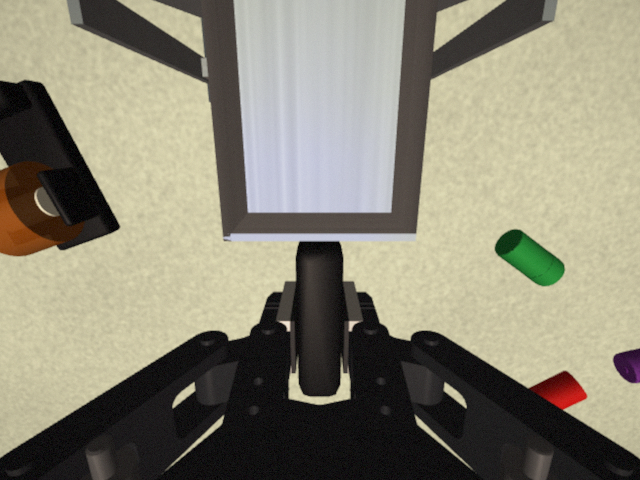

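Call:
arm_command(
  rows=[0,0,0,0,0,0,0,0,0,0,0,0,0,-0.7,-0.1,0,0,-1.7,-0.3,0,0,-2.7,-0.5,0,0,-3.5,-0.7,0,0,-3.5,-0.7,0],
  jaw=1,
  newtons=120,
)

```text
time_s: 34.95
tool_pos: [0.475, 0.0297, 0.2507]
orientation: [0.52, -0.52, 0.479, -0.48]
contact_force: [0.1, -0.7, -2.0]
finger_gap: 0.0158
```

```bash
python3 - <<'E'
from h import *
go([.3997,-.278,.2417],np.radians(-18.92))
s=robot.sense(); print(s["finger_gap"],s["contact_force"],toolR().T@s["wrist_torque"],s["tool_pos"])
f=cam("scene"); save(f,"s21",(230,120,400,350),2.6)
E
```

```text
tcp [0.475  0.0297 0.2507] yaw 4.68 t 34.95 gap 0.015814969561105206
shift cm [ 30.05   0.89 -10.01] turn 0.412
0.015814969561105206 [ 0.0796501  -0.72827637 -1.97863694] [-0.11070673 -0.05024025 -0.03566312] [0.47495373 0.02966299 0.2506536 ]
```

View pics/s21.png

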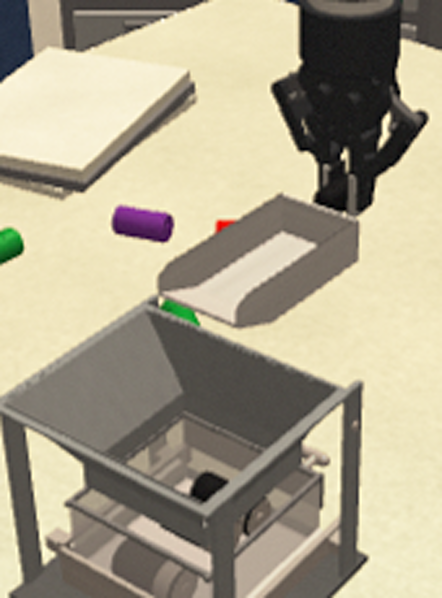

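Call:
arm_command(
  rows=[1.5,0,-0.5,0.03,5,0,-1.7,0.08,9,0,-3,0.14,13.5,0,-4.5,0.2,18,0,-6,0.26,22.5,0,-7.5,0.32,26.5,0,-8.9,0.37,30,0,-10,0.412],
)

```text
time_s: 36.0
tool_pos: [0.3981, -0.2797, 0.2494]
orientation: [0.41, -0.41, 0.576, -0.576]
contact_force: [1.0, 0.5, -1.2]
finger_gap: 0.0162
```

Call:
arm_command(
  rows=[0,2,0,0,0,5,0,0,0,8,0,0,0,11,0,0,0,14,0,0,0,16,0,0,0,17,0,0,0,17,0,0],
)

```text
time_s: 37.0
tool_pos: [0.3991, -0.2777, 0.0794]
orientation: [0.411, -0.411, 0.576, -0.575]
contact_force: [-0.8, 0.0, -2.1]
finger_gap: 0.0162
```

```bash
python3 - <<'E'
from h import *
go([.3997,-.278,.030],np.radians(-18.92))
s=robot.sense(); print(s["finger_gap"],s["contact_force"],toolR().T@s["wrist_torque"],s["tool_pos"])
f=cam("scene"); save(f,"s22",(190,120,400,360),2.5)
f=cam("top"); save(f,"t22",(210,70,370,310),2.5)
E
```

```text
tcp [ 0.3991 -0.2777  0.0794] yaw -18.97 t 37.0 gap 0.016157901634756625
shift cm [0.01 4.94 0.07] turn -0.0008
0.016157901634756625 [-8.38253892e-01  1.51037413e-03 -2.09838358e+00] [-0.10427922  0.05918     0.00736548] [ 0.39907893 -0.27770355  0.07939269]
```

View pics/s22.png

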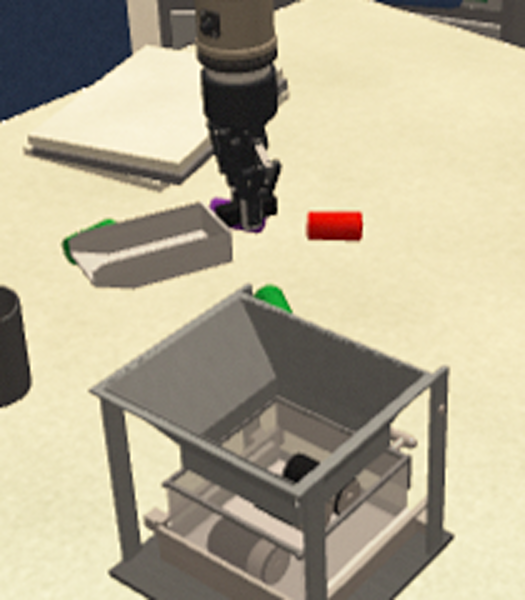

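View pics/t22.png

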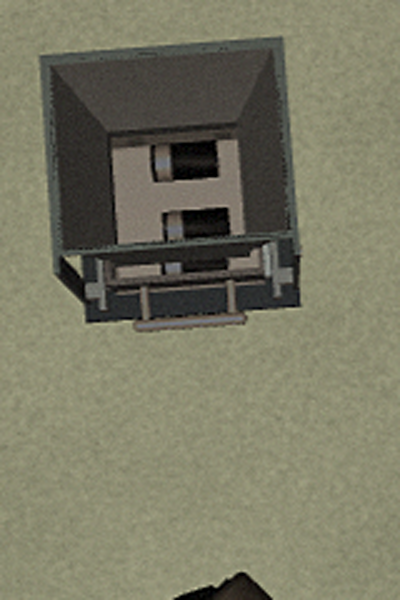

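Call:
arm_command(
  rows=[0,0.8,0,0,0,1.8,0,0,0,2.8,0,0,0,3.6,0,0,0,4.2,0,0,0,4.5,0,0,0,4.7,0,0,0,4.7,0,0],
)

```text
time_s: 38.1
tool_pos: [0.3996, -0.2776, 0.0328]
orientation: [-0.411, 0.411, -0.575, 0.575]
contact_force: [0.3, -0.6, -1.9]
finger_gap: 0.0162
```

Call:
arm_command(
  rows=[0,0,0,0,0,0,0,0,0,0,0,0,0,0.1,0,0,0,0.2,0,0,0,0.2,0,0,0,0.2,0,0,0,0.2,0,0],
  jaw=0.79,
  newtons=20,
)

```text
time_s: 39.1
tool_pos: [0.3995, -0.2775, 0.0309]
orientation: [-0.411, 0.411, -0.575, 0.575]
contact_force: [-2.9, -0.1, 4.7]
finger_gap: 0.0179
```

```bash
python3 - <<'E'
from h import *
go([.3997,-.278,.030],np.radians(-18.92))
s=robot.sense(); print(s["finger_gap"],s["contact_force"],toolR().T@s["wrist_torque"],s["tool_pos"])
f=cam("scene"); save(f,"s23",(200,140,320,260),5)
E
```

```text
tcp [ 0.3995 -0.2775  0.0309] yaw -18.92 t 39.1 gap 0.017896600964961484
shift cm [0.04 0.09 0.03] turn 0.0001
0.017896600964961484 [-2.86983464 -0.11650754  4.74727247] [-0.36402859  0.01888965 -0.12596182] [ 0.39951126 -0.27752113  0.03087588]
```

View pics/s23.png

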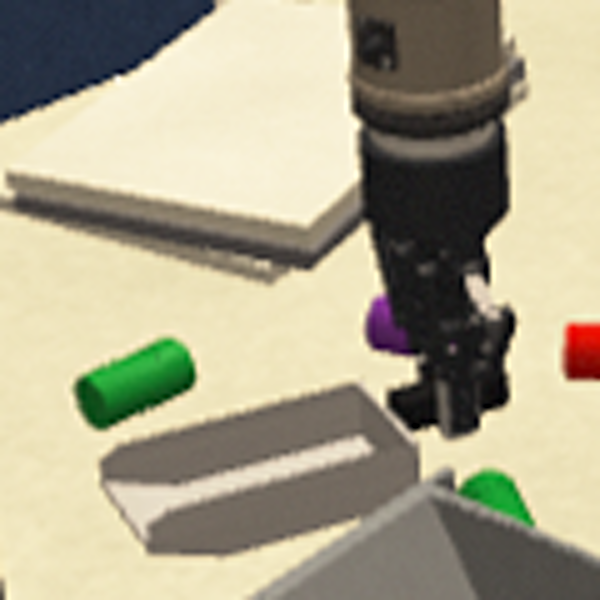

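Tray is on the desk (upward contact force). Release and rise straight up.

Call:
arm_command(
  rows=[0,0,0,0,0,0,0,0,0,0,0,0,0,0,0,0,0,0,0,0,0,0,0,0,0,0,0,0,0,0,0,0],
  jaw=0,
)

```text
time_s: 40.15
tool_pos: [0.3996, -0.2775, 0.0308]
orientation: [-0.411, 0.411, -0.575, 0.575]
contact_force: [1.1, -0.1, 0.0]
finger_gap: 0.0853
```

Call:
arm_command(
  rows=[0,-0.5,0,0,0,-1.5,0,0,0,-3.5,0,0,0,-7,0,0,0,-11,0,0,0,-15,0,0,0,-18,0,0,0,-20,0,0],
)

```text
time_s: 41.15
tool_pos: [0.3998, -0.2776, 0.2333]
orientation: [-0.411, 0.411, -0.574, 0.576]
contact_force: [0.1, -0.7, -0.7]
finger_gap: 0.0855
```

```bash
python3 - <<'E'
from h import *
s=robot.sense(); print(s["time_s"],s["finger_gap"],s["contact_force"],s["tool_pos"])
f=cam("scene"); save(f,"s24",(110,130,480,450),2)
f=cam("top"); save(f,"t24")
f=cam("top"); k=2.5
f=cam("wrist"); save(f,"w24")
E
```

```text
41.15 0.0855045518208093 [ 0.08855423 -0.70759211 -0.65975057] [ 0.39976018 -0.27760097  0.2333084 ]
```

View pics/s24.png

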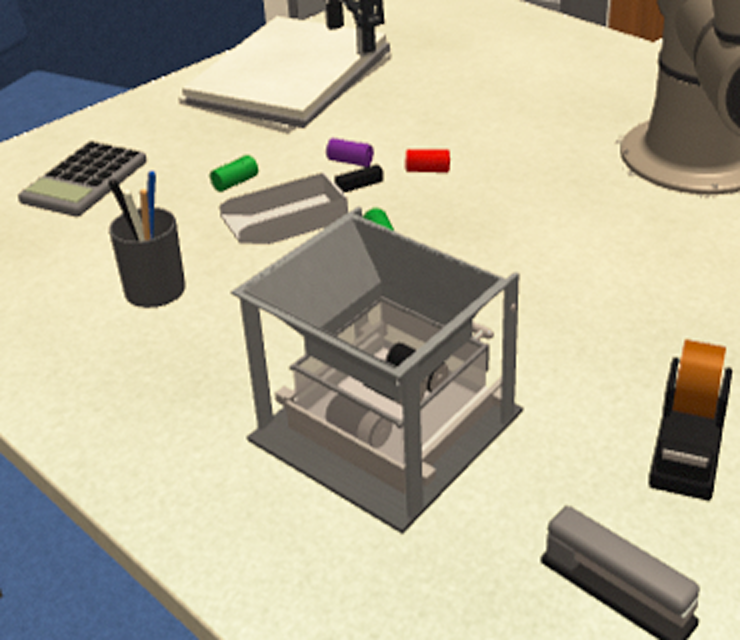

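View pics/t24.png

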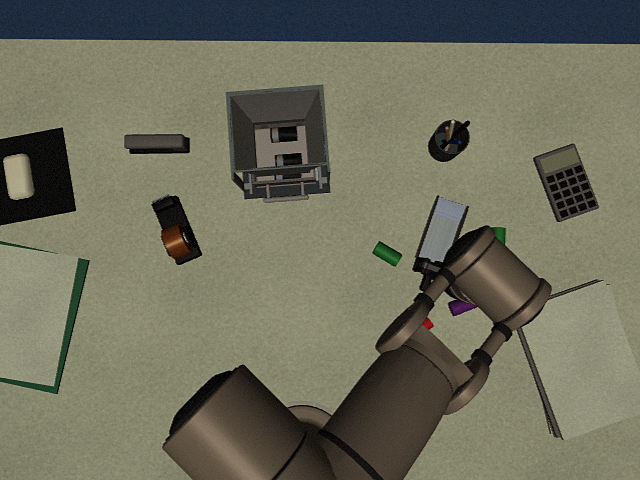

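```bash
python3 - <<'E'
from h import *
f=cam("top"); save(f,"t25",(225,110,335,210),6)
p=onz(f,287,199,.066)[:2]-S0; print(p@SX)
E
```

```text
-0.10503042512373445
```

View pics/t25.png

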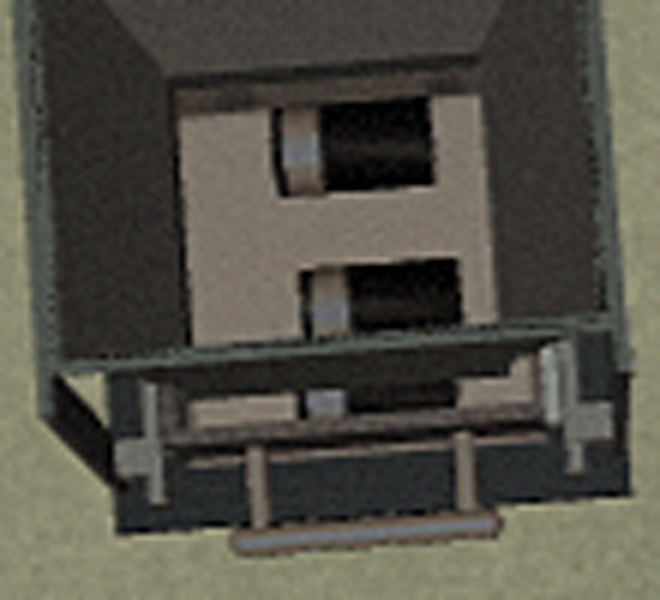

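```bash
python3 - <<'E'
from plant import robot
print(robot.finish_job())
E
```

```text
the job is handed in; nothing more can be done
None
```

The job is handed in at about 41 s of the 72 s; no verdict was reported, so success is my reading of the last pictures.

**What I did**
- I pushed the drawer home with the closed fingers until the resistance rose from about 2.7 N to over 7 N at the stop.
- I carried the tray level to the hopper with a 120 N grip and rested its underside on the front rim. With a loosened grip I raised the handle so the tray pivoted on the rim and the batteries rolled out.
- I levelled the tray again on the rim, carried it back to its original spot, set it down and released it.

**One thing went differently:** the first tipping attempts failed. Setting the grip to 20 N after 120 N did not actually loosen the fingers, so the tray lifted off level. Stepping the jaw open to 0.793 let it pivot as intended.

**Last checks**
- **Drawer:** the handle bar measured 105 mm in front of the station origin. Home is about 103 to 105 mm, and the same bar read 104 mm just after the push.
- **Batteries:** the top view shows three batteries lying in the drawer. The front one is partly hidden behind the hopper panel.
- **Tray:** it looks flat on the desk and empty, with the gripper open and 20 cm above it. I judged its tilt only by eye.
- **Other things:** the tape dispenser, pen cup and stapler look unmoved in the pictures. The green and red look-alikes also look unmoved, and the purple one was partly hidden behind the arm in the last top view.

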